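# Put the dressing stone away in its case

### The job

Put the dressing stone away: lay it flat in the cradle of the open wooden case and let go, then push the standing lid just past upright from behind and let it swing down by its own weight. It comes to rest on its roller catch, a little ajar; press its free edge down gently, slowly and only until it has snapped past the catch and is home on its buffer. Leave the other things on the bench alone.

Things in the scene. Friction and masses are not known exactly. Their poses are not given: they have to be found in the camera images.
- stone_mid (a point): centre of the loose dressing stone (whetstone), a plain dark grey-brown bar 48 x 150 x 24 mm, 0.24 to 0.4 kg, lying flat on the bench to the left of the case. y runs along its 150 mm length, x along its 48 mm width, z up; the centre is 12 mm above its underside.
- case: open wooden box fixed to the bench, origin under its centre; x along the lid's hinge, y from hinge side to catch side. Outside 200 (x) x 142 (y) mm, walls 6 mm thick, 34 mm high; inside 188 x 130 mm, floor 5 mm thick.
- cradle (a point): where the stone's centre belongs: middle of the case, 17 mm above the bench, axes as the case's. The stone's length lies along x, either way round. Blocks 8 mm high on the floor locate it with 4 mm play all round: one across each end, and one each side near its ends; beside its middle 100 mm the floor is free for fingers.
- hinge (a point): middle of the lid's hinge line, on the case, axes as the case's: 76 mm towards -y from the case's centre, 42 mm above the bench. The lid turns about this x axis.
- lid_edge (a point): the place to press: on the lid's outer face, mid-width, 140 mm from the hinge line. y points to the free edge, z out of the outer face (up when shut). Lid: grey steel sheet, 216 mm along the hinge, 154 mm from hinge line to free edge, outer face 3 mm outside the hinge line, rim turned down 12 mm; a striker bar in front of the free edge reaches 164 mm from the hinge line.
- catch (a point): top middle of the steel roller catch's nominal place outside the catch side, fixed to the case, 42 mm above the bench; catch 60 mm (x) wide, from 71 to 106 mm from the case's centre. Its slotted bracket is set up to 3.5 mm higher or lower each time, so the height at which the lid is home cannot be known beforehand: feel for the snap.
- lid (a joint): lid angle, rad: 0 about shut, 1.57 upright, 1.95 back on its stop; starts 1.75 to 1.95. The hinge rubs: 1 to 2 N near the free edge move it; it falls by itself only from 1.15 to 1.4 and must not be touched from 0.9 to 0.25. It stops ajar on the catch at 0.035 to 0.085; then 8 to 12 N at lid_edge press it past the roller (half-way it may hang, so go on till it meets the buffer 9 mm down), home at -0.025 to 0.025. Over 16 N dents it.
- felt_wheel: bystander: cream felt polishing wheel, 60 mm across, 25 mm high, origin under its centre
- sample_tile: bystander: grey granite tile 56 x 56 x 10 mm, origin under its centre
- wood_block: bystander: wooden block 42 x 60 x 30 mm, origin under its centre
There are look-alikes about, which are no part of the job. Of the things that look like the part that bears stone_mid, the larger one is meant.

How it is judged (in metres and radians):
On the way, in this order (a step that is already met when the one before it is completed fails the run):
1. the stone lies in the cradle, let go, with the lid still standing open (horizontal distance between stone_mid and cradle below 0.01 m and z of stone_mid in the frame of cradle below 0.004 m and angle between the y axis of stone_mid and the x axis of cradle, either way round below 0.12 rad and contact force between the fingers and whetstone below 0.1 N and value of joint lid above 1.3 rad), for 0.2 s.
2. the lid swings down by itself, untouched (value of joint lid between 0.25 and 0.9 rad and contact force between each of the arm, the fingers and lid below 0.1 N).
At the end, for the whole second after the job is handed in: The stone lies flat in the cradle (within 10 mm, 0.12 rad, and 4 mm in height) and the lid is held home past its catch, angle below 0.03 rad, at rest (value of joint lid below 0.03 rad and velocity of joint lid between -0.05 and 0.05 rad/s and horizontal distance between stone_mid and cradle below 0.01 m and z of stone_mid in the frame of cradle below 0.004 m and angle between the y axis of stone_mid and the x axis of cradle, either way round below 0.12 rad); the robot touches nothing.
It fails at once if the lid is pushed with more than 16 N (contact force between any of the fingers, the arm and lid above 16 N).
It fails at once if the robot pushes or carries the lid on its way down (0.9 to 0.25 rad) in place of letting it swing (value of joint lid between 0.25 and 0.9 rad and contact force between any of the fingers, the arm and lid above 0.5 N).
It fails at once if a bystander (felt wheel, tile, wooden block) is moved by more than 30 mm (distance of any of felt_wheel, sample_tile, wood_block from where it was at the start of the episode above 0.03 m).
It also fails if it takes over 64 s, if anything falls off the work surface, if the arm or the gripper's body presses on something with over 40 N, if the wrist force passes 120 N, or if a joint passes its speed limit or range.

### The arm

A 7-joint arm with a two-finger parallel gripper is mounted at the origin on a cart in front of the work surface, level with it; the furniture and walls round the work are solid. World frame = base frame: x ahead of the robot, y to its left, z up, the work surface at z = 0. Lengths are in mm, angles in rad, forces in N, time in s.
With the tool pointing down it reaches from about 425 to 925 mm from the base axis. Payload 6.8 kg.
Tool frame: the origin (TCP) lies midway between the tips of the shut fingers; the grasp point (between the pads) lies 19 mm behind it; z points along the fingers, y is the line along which they close (so a half turn about z gives the same grasp; the last joint's range is limited). The gripper opens to 88 mm and grips with 3 to 60 N. Pads are 20 mm wide; open, the fingers measure 115 mm over their backs; the gripper's body (75 mm by 178 mm) begins 61 mm behind the grasp point.
Start: joints at [1.113, 0.477, 0.022, 1.555, -0.011, 1.109, -0.083], TCP at [231.339, -634.137, 222.664] pointing down, gripper open.
Joint ranges: [-2.96, 2.96], [-0.34, 2.1], [-1.41, 1.46], [0.24, 2.44], [-1.37, 4.51], [0.17, 1.92], [-2.96, 2.96]. Speed limits (rad/s): [2.39, 2.39, 3.14, 3.14, 3.14, 3.14, 3.14].

### API

Orientations are given as a unit quaternion [x, y, z, w].
In Python, from station import monitor, viewer, bot gives the robot as it stands.
- The arm moves only by the tool drive_tool, never from a script. Its argument "targets" is a list of rows, each a list of 7 numbers: the gripper command: -1 is shut, 1 is fully open, values between are in proportion, then the shift along the world's x, y, z each as a share of 1 m, from -1 to 1, then the turn, a rotation vector about the world's x, y, z each as a share of 45 degrees, from -1 to 1. In form: [[fingers, dx, dy, dz, ax, ay, az], ...]. A call has 1 to 12 rows; each row shifts and turns the commanded pose from where the row before left it; what a row does not reach is not made up. A row lasts 1/12 s, in which the tool goes at most 41.7 mm and 7.16 degrees, less where a joint would pass 70% of its speed; a pose out of reach is approached as far as the arm can. A call with a number of a shift or a turn outside -1 to 1 is refused whole. A call with a gripper value outside its range is refused whole. The fingers move at their own pace and stop on an object; the grip force is fixed at half the most. Time passes only in rows, so rows that do not move let the fingers close. It gives the time, the measured TCP pose, the force, the opening and the grip force at its end, in the units of the state.
- monitor.get_state(): the state, without advancing time (a new reading comes with each control period).
- viewer.snapshot(name): name is "side" or "top" or "wrist"; returns the picture (400x640x3 uint8, red, green, blue); there is no depth.
- viewer.calibration(name): a dict with "mtx" (3x3 intrinsics, pixels), "k1" (the pictures are not rectified: a ray, as slopes to the right and down, at radius r is drawn at 1 + k1 r^2 times it, then the intrinsics apply), "view" (4x4, takes a point from world to camera coordinates). Camera axes: x right, y down, z forward; pixel columns grow to the right and rows downward; lengths in mm; the calibration is good to about 2 mm. A picture is of the moment at which its call begins: read the wrist's pose just before it. calibration takes no time and is no camera call; for the wrist camera it gives the pose at the moment of the call.
- bot.hand_in(): hands the job in; it is judged then, once.
The state is a dict: "time_s": time; "q": joint angles; "qd": joint speeds; "tau": joint torques, N m; "tool_pos": TCP position; "ee_rot": TCP orientation; "contact_force": force on the tool from outside, world axes, zero at the start; "torque": the same for the moment, N m; "width": opening from 0.0 (shut) to 1.0 (fully open); "grip_force": force on a finger pad.
Only numpy, scipy, OpenCV 4.12 (cv2) and the standard library are available. Lean on these libraries where they do the work, as an engineer would, in place of code of your own. Each camera call takes 0.05 s, during which the arm holds its last target. There are 200 camera calls.

## Working session

There is one attempt and no reset: what is moved stays moved. The work goes in short steps, Python scripts to look and compute and a tool call to move; the robot and the scene stay as the last step left them, time stands still between calls to the robot, and variables do not carry over. Pictures are saved under pics/ and viewed, at most 10 in all, crops included, and the job is handed in when it is done.

Besides the shell and the picture viewer there is one more tool, called after "Call:" as name(argument=value, ...) on one line, values as JSON. drive_tool: Moves the arm, as the interface text tells. Its arguments: {"type":"object","properties":{"targets":{"type":"array","items":{"type":"array","items":{"type":"number","minimum":-1,"maximum":1}}}},"required":["targets"]}

```bash
mkdir -p pics; ls; cat > h.py <<'E'
import numpy as np, cv2
from station import monitor, viewer, bot
def save(n,f):
    im=viewer.snapshot(n); cv2.imwrite('pics/'+f,im[:,:,::-1]); return im
def ray(c,u,v):
    K=np.array(c['mtx']);k=c['k1'];V=np.array(c['view'])
    d=np.array([(u-K[0,2])/K[0,0],(v-K[1,2])/K[1,1]]);s=d.copy()
    for _ in range(30): s=d/(1+k*(s@s))
    R=V[:3,:3];o=-R.T@V[:3,3];return o,R.T@np.array([s[0],s[1],1])
def onz(c,u,v,z):
    o,d=ray(c,u,v);return o+d*(z-o[2])/d[2]
def proj(c,p):
    V=np.array(c['view']);q=V[:3,:3]@np.array(p)+V[:3,3];s=q[:2]/q[2];s=s*(1+c['k1']*(s@s))
    K=np.array(c['mtx']);return K[0,0]*s[0]+K[0,2],K[1,1]*s[1]+K[1,2]
E
python3 - <<'E'
from h import *
for n in('top','side'):save(n,n+'0.png');c=viewer.calibration(n);print(n,c)
print(monitor.get_state())
E
```

```text
pics
top {'mtx': array([[390.89074553,   0.        , 318.7929684 ],
       [  0.        , 390.89074553, 199.35956936],
       [  0.        ,   0.        ,   1.        ]]), 'k1': -0.07924621885857448, 'view': array([[-6.28097367e-03, -9.99977062e-01, -2.53456390e-03,
         3.50479401e+01],
       [-9.84869017e-01,  6.62500813e-03, -1.73173695e-01,
         5.60640126e+02],
       [ 1.73186515e-01,  1.40851404e-03, -9.84888038e-01,
         9.01725570e+02],
       [ 0.00000000e+00,  0.00000000e+00,  0.00000000e+00,
         1.00000000e+00]])}
side {'mtx': array([[403.98778659,   0.        , 313.9630168 ],
       [  0.        , 403.98778659, 195.59036092],
       [  0.        ,   0.        ,   1.        ]]), 'k1': -0.050667739995866566, 'view': array([[ 9.98568942e-01,  4.99893194e-02,  1.90035667e-02,
        -5.62935210e+02],
       [ 4.80407118e-02, -6.82340274e-01, -7.29454482e-01,
         3.26261761e+01],
       [-2.34980342e-02,  7.29323535e-01, -6.83765328e-01,
         9.94258712e+02],
       [ 0.00000000e+00,  0.00000000e+00,  0.00000000e+00,
         1.00000000e+00]])}
{'time_s': 0.1, 'q': array([ 1.1129068 ,  0.47773596,  0.02236944,  1.55628935, -0.01152392,
        1.10931244, -0.08307526]), 'qd': array([ 0.00019016, -0.00252888,  0.00109157, -0.00301726, -0.00103943,
       -0.00014373,  0.00101707]), 'tau': array([ 5.23448893e-03, -5.84084702e+01,  1.54076625e+00, -2.73310339e+01,
       -5.41715976e-02,  1.30958113e-02,  6.97620862e-05]), 'tool_pos': array([ 231.12643046, -633.64309916,  221.79374695]), 'ee_rot': array([ 9.84743581e-01,  1.74009843e-01, -1.93656369e-04, -7.84830733e-04]), 'contact_force': array([ 0.26017816,  0.67118437, -0.4501818 ]), 'torque': array([-0.00510827, -0.00070429,  0.01710658]), 'grip_force': 0.0, 'width': 1.002394999854944}
```

View pics/top0.png

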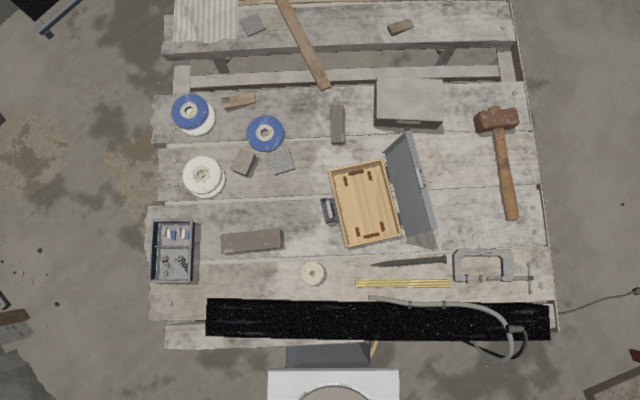

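View pics/side0.png

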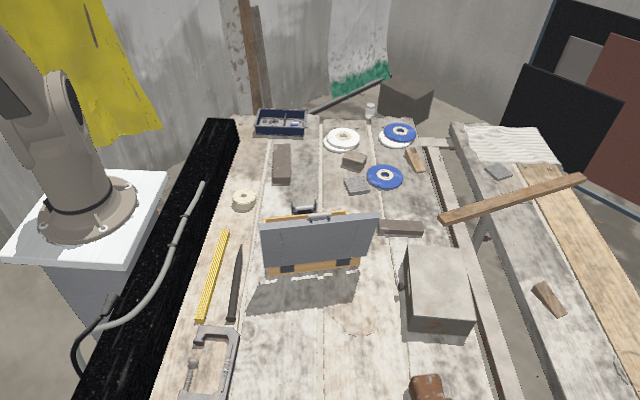

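The top view shows the things that could be the stone: the bar at (252,241), about 62 px long; the smaller bar at (337,124), about 38 px; and the wooden pieces at (239,100) and (243,162). By the description (larger, left of the case), I choose (252,241). The case is at about (365,203), with its catch at (328,210) and its lid standing on the right. I'll check this in a close crop.

```bash
python3 - <<'E'
from h import *
im=cv2.imread('pics/top0.png')[120:270,210:450]
cv2.imwrite('pics/crop1.png',cv2.resize(im,None,fx=3.3333,fy=3.3333,interpolation=cv2.INTER_CUBIC))
c=viewer.calibration('top')
for p in [(221,236),(283,230),(283,249),(222,252)]:print(p,onz(c,*p,24).round())
for p in [(331,105),(343,105),(344,143),(332,143)]:print(p,onz(c,*p,20).round())
E
```

```text
(221, 236) [475. 274.  24.]
(283, 230) [489. 120.  24.]
(283, 249) [442. 120.  24.]
(222, 252) [436. 270.  24.]
(331, 105) [818.  -2.  20.]
(343, 105) [818. -34.  20.]
(344, 143) [713. -34.  20.]
(332, 143) [713.  -4.  20.]
```

View pics/crop1.png

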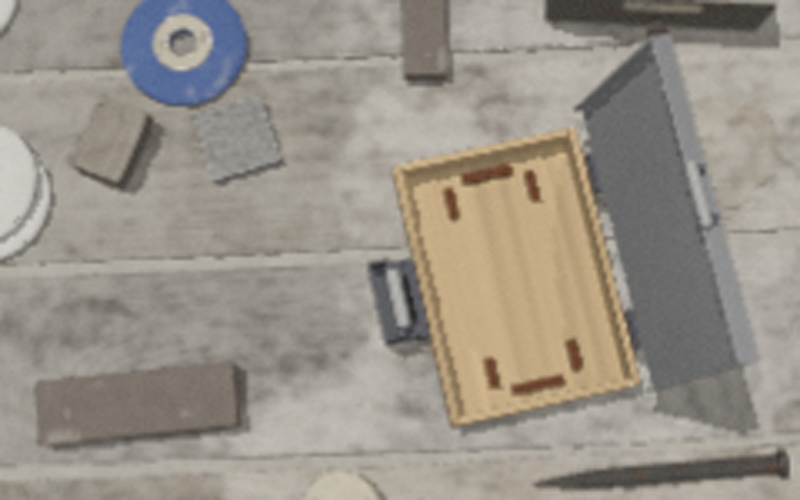

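The crop confirms the 150 x 48 bar at crop (138,405). The case rim corners are (394,167), (574,128), (640,382) and (455,427), and the lid stands to the right, so the hinge is on the -y side.

```bash
python3 - <<'E'
from h import *
c=viewer.calibration('top')
f=lambda p,z:onz(c,210+(p[0]+.5)/3.3333-.5,120+(p[1]+.5)/3.3333-.5,z)
S=np.array([f(p,24) for p in [(37,383),(237,365),(239,425),(40,444)]])
C=np.array([f(p,34) for p in [(394,167),(574,128),(640,382),(455,427)]])
B=np.array([f(p,13) for p in [(487,175),(538,385),(452,204),(532,186),(493,374),(574,356)]])
for n,P in(('stone',S),('case',C)):
    print(n,P.round(),P.mean(0).round(1),[np.linalg.norm(P[i]-P[i-1]).round() for i in range(4)])
a=S[0]-S[1]+S[3]-S[2];print('stone dir deg',np.degrees(np.arctan2(a[1],a[0])))
a=C[0]-C[3]+C[1]-C[2];print('case x dir',np.degrees(np.arctan2(a[1],a[0])))
a=C[0]-C[1]+C[3]-C[2];print('case y dir',np.degrees(np.arctan2(a[1],a[0])))
print('blocks mid',B[:2].mean(0),B[2:].mean(0),'dir',np.degrees(np.arctan2(*(B[0]-B[1])[[1,0]])), np.linalg.norm(B[0]-B[1]))
from scipy.spatial.transform import Rotation as R
r=R.from_quat(monitor.get_state()['ee_rot']).as_matrix();print(r.round(3))
E
```

```text
stone [[478. 274.  24.]
 [491. 126.  24.]
 [447. 124.  24.]
 [433. 271.  24.]] [462.6 198.7  24. ] [np.float64(45.0), np.float64(149.0), np.float64(44.0), np.float64(148.0)]
case [[ 639.    8.   34.]
 [ 668. -128.   34.]
 [ 476. -170.   34.]
 [ 444.  -34.   34.]] [556.7 -81.1  34. ] [np.float64(199.0), np.float64(140.0), np.float64(197.0), np.float64(140.0)]
stone dir deg 95.07304559344735
case x dir 12.275111184701032
case y dir 102.64036760971908
blocks mid [556.5319772  -80.82652308  13.        ] [556.161391   -81.13647561  13.        ] dir 12.072221524087766 165.0617440858385
[[ 0.939  0.343 -0.001]
 [ 0.343 -0.939  0.001]
 [-0.    -0.002 -1.   ]]
```

```bash
cat >> h.py <<'E'
C0=np.array([556.5,-81,0.]);t=np.radians(12.3);CX=np.array([np.cos(t),np.sin(t),0]);CY=np.array([-np.sin(t),np.cos(t),0]);Z=np.array([0,0,1.])
def lidp(a,x,r,off=3):  # point on lid
    return C0-76*CY+42*Z+x*CX+r*(np.cos(a)*CY+np.sin(a)*Z)+off*(-np.sin(a)*CY+np.cos(a)*Z)
E
python3 - <<'E'
from h import *
ct=viewer.calibration('top');cs=viewer.calibration('side')
for a in(1.7,1.75,1.8,1.85,1.9,1.95):
    print(a,[np.round((np.array(proj(ct,lidp(a,x,154)))-[210,120])*3.3333) for x in(108,-108)],[np.round(proj(cs,lidp(a,x,154))) for x in(108,-108)])
E
```

```text
1.7 [array([651.,  35.]), array([742., 364.])] [array([377., 212.]), array([258., 224.])]
1.75 [array([662.,  33.]), array([753., 361.])] [array([378., 215.]), array([258., 228.])]
1.8 [array([673.,  32.]), array([764., 359.])] [array([379., 219.]), array([259., 232.])]
1.85 [array([683.,  31.]), array([774., 357.])] [array([380., 223.]), array([259., 236.])]
1.9 [array([693.,  30.]), array([784., 354.])] [array([381., 226.]), array([259., 240.])]
1.95 [array([703.,  29.]), array([794., 352.])] [array([382., 230.]), array([260., 244.])]
```

Call:
drive_tool(targets=[[1,0.03,0.015,0.02,0,0,0],[1,0.035,0.015,0.01,0,0,0],[1,0.035,0.015,0.01,0,0,0],[1,0.035,0.015,0.01,0,0,0],[1,0.035,0.015,0.01,0,0,0],[1,0.035,0.015,0.01,0,0,0],[1,0.03,0.02,0.01,0,0,0],[1,0.03,0.025,0.01,0,0,0],[1,0.03,0.025,0.01,0,0,0],[1,0.025,0.03,0.01,0,0,0],[1,0.015,0.035,0.01,0,0,0],[1,0.01,0.035,0.01,0,0,0]])

```text
time_s: 1.1
tool_pos: [577.9, -371.7, 351.8]
ee_rot: [0.985, 0.175, -0.0, -0.001]
contact_force: [1.1, 0.9, -0.6]
width: 1.005
grip_force: 0.0
```

Call:
drive_tool(targets=[[1,-0.002,0.035,0,0,0,-0.088],[1,-0.002,0.035,0,0,0,-0.088],[1,-0.002,0.035,0,0,0,0],[1,-0.002,0.035,0,0,0,0],[1,-0.003,0.036,0,0,0,0],[1,-0.003,0.036,0,0,0,0],[1,-0.003,0.036,0,0,0,0],[1,-0.003,0.036,0,0,0,0],[1,0,0,-0.04,0,0,0],[1,0,0,-0.04,0,0,0],[1,0,0,-0.04,0,0,0],[1,0,0,-0.04,0,0,0]])

```text
time_s: 2.1
tool_pos: [555.9, -89.9, 191.1]
ee_rot: [0.994, 0.106, 0.0, 0.0]
contact_force: [1.1, 0.0, -0.6]
width: 1.003
grip_force: 0.0
```

Call:
drive_tool(targets=[[1,0,0,-0.04,0,0,0],[1,0.002,-0.01,0,0,0,0],[1,0.002,-0.009,0,0,0,0],[1,0.001,-0.005,0,0,0,0],[1,0.001,-0.005,0,0,0,0],[1,0.001,-0.005,0,0,0,0],[1,0.001,-0.005,0,0,0,0],[1,0.001,-0.005,0,0,0,0],[1,0,0,0,0,0,0]])

```text
time_s: 2.85
tool_pos: [565.8, -135.7, 153.4]
ee_rot: [0.994, 0.105, 0.001, 0.0]
contact_force: [0.1, 0.7, 0.5]
width: 1.003
grip_force: 0.0
```

Call:
drive_tool(targets=[[1,0,-0.003,0,0,0,0],[1,0.001,-0.003,0,0,0,0],[1,0,0,0,0,0,0]])

```text
time_s: 3.1
tool_pos: [566.4, -140.7, 152.7]
ee_rot: [0.994, 0.105, 0.0, 0.0]
contact_force: [0.2, -0.3, -0.1]
width: 1.001
grip_force: 0.0
```

```bash
python3 - <<'E'
from h import *
im=save('side','s1.png');cv2.imwrite('pics/s1c.png',cv2.resize(im[150:300,220:420,::-1],None,fx=3,fy=3))
ct=viewer.calibration('side')
for a in(1.75,1.85,1.9,1.95): print(a,[np.round((np.array(proj(ct,lidp(a,x,154)))-[220,150])*3) for x in(108,-108)])
E
```

```text
1.75 [array([475., 195.]), array([115., 235.])]
1.85 [array([481., 218.]), array([117., 258.])]
1.9 [array([484., 229.]), array([118., 271.])]
1.95 [array([487., 241.]), array([119., 283.])]
```

View pics/s1c.png

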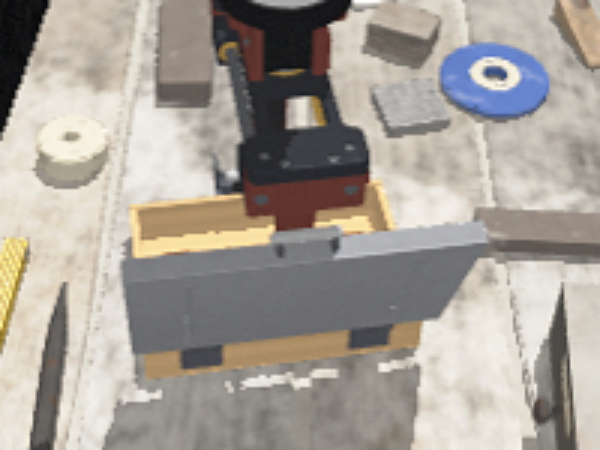

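The lid's top corners are now at (488,226) and (122,255), so it has moved back to about 1.87 rad. I'll push a little more.

Call:
drive_tool(targets=[[1,0.001,-0.003,0,0,0,0],[1,0.001,-0.003,0,0,0,0],[1,0,0,0,0,0,0]])

```text
time_s: 3.4
tool_pos: [568.1, -144.6, 152.5]
ee_rot: [0.994, 0.106, -0.0, -0.001]
contact_force: [-1.5, 3.5, 0.7]
width: 0.998
grip_force: 2.4
```

Call:
drive_tool(targets=[[1,-0.005,0.03,0.005,0,0,0],[1,-0.01,0.035,0.01,0,0,0.15],[1,-0.01,0.035,0,0,0,0.15],[1,-0.01,0.035,0,0,0,0.15],[1,-0.01,0.035,0,0,0,0.15],[1,-0.01,0.035,0,0,0,0.15],[1,-0.01,0.035,0,0,0,0.15],[1,-0.01,0.035,0,0,0,0.15],[1,-0.01,0.035,0,0,0,0.15],[1,-0.01,0.03,0,0,0,0.15],[1,-0.01,0.004,0,0,0,0.15],[1,-0.01,0,0,0,0,0.15]])

```text
time_s: 4.4
tool_pos: [452.6, 200.9, 168.0]
ee_rot: [0.726, 0.688, 0.001, -0.0]
contact_force: [0.7, 0.3, -0.8]
width: 0.998
grip_force: 0.0
```

Call:
drive_tool(targets=[[1,0,0,0,0,0,0.15],[1,0,0,0,0,0,0.038],[1,0,0,0,0,0,0]])

```text
time_s: 4.65
tool_pos: [453.4, 197.8, 167.7]
ee_rot: [0.676, 0.737, 0.0, 0.0]
contact_force: [-0.4, -0.5, -0.4]
width: 1.003
grip_force: 0.0
```

```bash
python3 - <<'E'
from h import *
s=monitor.get_state();c=viewer.calibration('wrist');save('wrist','w1.png')
from scipy.spatial.transform import Rotation as R
m=R.from_quat(s['ee_rot']).as_matrix();print(s['tool_pos'],np.degrees(np.arctan2(m[1,1],m[0,1])),s['q'])
np.save('w1.npy',c['view']);print([np.round(proj(c,p)) for p in [(478,274,24),(491,126,24),(447,124,24),(433,271,24)]])
E
```

```text
[453.41594418 197.82037891 167.70558182] 4.89952272695142 [-0.01749863  0.30759637 -0.61104646  2.00184489  0.22405695  0.89744217
 -0.66177725]
[array([352., 107.]), array([348., 262.]), array([304., 260.]), array([301., 106.])]
```

View pics/w1.png

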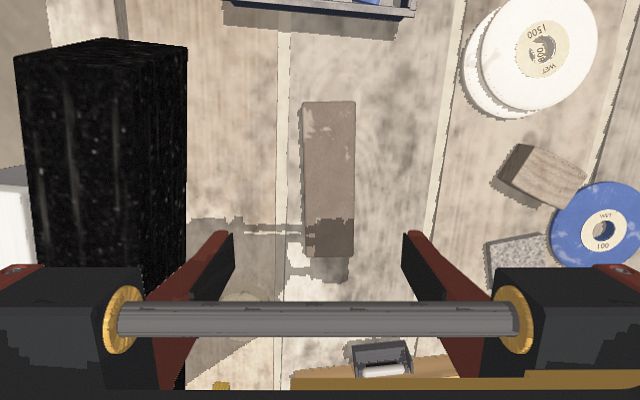

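In the wrist view the stone's top corners are (302,102), (355,102), (354,257) and (307,257), a few mm from the prediction. The black rail on the left looks tall, so I'll measure its height.

```bash
python3 - <<'E'
from h import *
c=viewer.calibration('wrist');ct=viewer.calibration('top')
P=np.array([onz(c,*p,24) for p in [(302,102),(355,102),(354,257),(306,257)]]);print(P.round(1),P.mean(0).round(1))
a=P[0]-P[3]+P[1]-P[2];print(np.degrees(np.arctan2(a[1],a[0])))
cs=viewer.calibration('side')
def tri(c1,p1,c2,p2):
    o1,d1=ray(c1,*p1);o2,d2=ray(c2,*p2);A=np.stack([d1,-d2],1);k=np.linalg.lstsq(A,o2-o1,rcond=None)[0]
    return o1+d1*k[0],o2+d2*k[1]
print(tri(c,(187,46),ct,(207,298)),tri(c,(187,46),cs,(238,119)),tri(ct,(207,298),cs,(238,119)))
for z in(0,50,80):print(z,[onz(ct,*p,z).round() for p in [(207,298),(550,304)]],onz(c,100,40,z).round(),onz(c,187,46,z).round())
E
```

```text
[[434.3 274.5  24. ]
 [480.6 278.4  24. ]
 [496.3 131.4  24. ]
 [448.8 127.4  24. ]] [465.  202.9  24. ]
95.85012754626078
(array([320.64197647, 316.73633995, -13.09283682]), array([321.8890669 , 314.25988482, -13.88998881])) (array([352.88047106, 305.17948889,  73.24495335]), array([329.09254429, 304.68125021,  82.06066287])) (array([330.00140803, 283.23918009,  95.17102773]), array([334.37573756, 284.37602857,  95.16900857]))
0 [array([323., 310.,   0.]), array([ 297., -551.,    0.])] [247. 314.   0.] [326. 315.   0.]
50 [array([327., 296.,  50.]), array([ 302., -522.,   50.])] [277. 307.  50.] [344. 308.  50.]
80 [array([329., 288.,  80.]), array([ 305., -504.,   80.])] [296. 303.  80.] [355. 304.  80.]
```

Call:
drive_tool(targets=[[1,0.0115,0.005,-0.035,0,0,0.014],[1,0,0,-0.035,0,0,0],[1,0,0,-0.035,0,0,0],[1,0,0,-0.03,0,0,0],[1,0,0,-0.02,0,0,0],[1,0,0,-0.007,0,0,0],[1,0,0,0,0,0,0]])

```text
time_s: 5.28
tool_pos: [463.9, 202.3, 4.2]
ee_rot: [0.673, 0.74, -0.001, -0.001]
contact_force: [-0.6, 0.8, 1.0]
width: 1.001
grip_force: 0.0
```

Call:
drive_tool(targets=[[-1,0,0,0,0,0,0],[-1,0,0,0,0,0,0],[-1,0,0,0,0,0,0],[-1,0,0,0,0,0,0],[-1,0,0,0,0,0,0],[-1,0,0,0,0,0,0]])

```text
time_s: 5.78
tool_pos: [465.2, 202.9, 6.2]
ee_rot: [0.673, 0.74, 0.0, 0.0]
contact_force: [0.4, 0.3, -0.7]
width: 0.585
grip_force: 1.1
```

Call:
drive_tool(targets=[[-1,0,0,0.01,0,0,0],[-1,0,0,0.03,0,0,0],[-1,0,0,0.035,0,0,0],[-1,0,0,0.035,0,0,0],[-1,0,0,0.02,0,0,0],[-1,0,0,0,0,0,0]])

```text
time_s: 6.28
tool_pos: [467.1, 204.3, 140.3]
ee_rot: [0.673, 0.74, 0.003, 0.002]
contact_force: [1.0, 0.4, -2.2]
width: 0.546
grip_force: 30.0
```

Call:
drive_tool(targets=[[-1,0.008,-0.02,0,0,0,-0.154],[-1,0.008,-0.025,0,0,0,-0.154],[-1,0.008,-0.025,0,0,0,-0.154],[-1,0.008,-0.025,0,0,0,-0.154],[-1,0.008,-0.025,0,0,0,-0.154],[-1,0.008,-0.025,0,0,0,-0.154],[-1,0.008,-0.025,0,0,0,-0.154],[-1,0.008,-0.025,0,0,0,-0.154],[-1,0.008,-0.025,0,0,0,-0.154],[-1,0.008,-0.025,0,0,0,-0.154],[-1,0.005,-0.025,0,0,0,-0.154],[-1,0.004,-0.015,0,0,0,-0.154]])

```text
time_s: 7.28
tool_pos: [552.7, -85.6, 134.0]
ee_rot: [0.995, 0.103, -0.002, 0.001]
contact_force: [-0.1, -0.4, -3.2]
width: 0.55
grip_force: 30.0
```

Call:
drive_tool(targets=[[-1,0,0,0,0,0,0],[-1,0,0,0,0,0,0]])

```text
time_s: 7.45
tool_pos: [552.7, -82.9, 134.2]
ee_rot: [0.994, 0.107, -0.001, -0.0]
contact_force: [-0.3, 0.8, -3.3]
width: 0.544
grip_force: 30.0
```

```bash
python3 - <<'E'
from h import *
s=monitor.get_state();c=viewer.calibration('wrist');save('wrist','w2.png')
from scipy.spatial.transform import Rotation as R
m=R.from_quat(s['ee_rot']).as_matrix();print(s['tool_pos'],np.degrees(np.arctan2(m[1,1],m[0,1])),s['q'])
cor=[C0+sx*100*CX+sy*71*CY+34*Z for sx,sy in((1,1),(1,-1),(-1,-1),(-1,1))]
print([np.round(proj(c,p)) for p in cor])
print('ends',[np.round(proj(c,C0+x*CX+13*Z)) for x in(82.5,-82.5)])
E
```

```text
[552.65358677 -82.94660973 134.16309074] -77.7315024311477 [ 0.18452689  0.39938724 -0.18446637  1.90711612  0.09575273  0.84625443
 -1.40615502]
[array([221.,  63.]), array([415.,  63.]), array([398., 304.]), array([238., 304.])]
ends [array([318.,  89.]), array([318., 275.])]
```

View pics/w2.png

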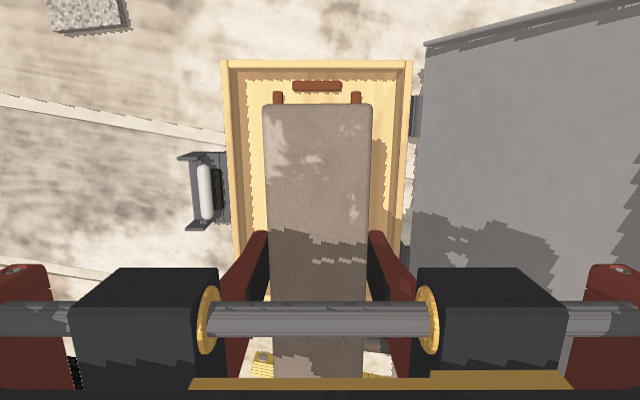

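In the wrist view the case's far rim corners are (222,60) and (411,60), and the end block is at (317,86). The stone's far end is at (264,105)–(372,105). The lid stands to the right, clear of everything.

```bash
python3 - <<'E'
from h import *
c=viewer.calibration('wrist');T=monitor.get_state()['tool_pos']
for p,z in[((264,104),153),((372,104),153),((317,86),13),((222,60),34),((411,60),34)]:
    P=onz(c,*p,z);print(p,'rel tcp',((P-T)@CX).round(1),((P-T)@CY).round(1),'rel C0',((P-C0)@CX).round(1),((P-C0)@CY).round(1))
E
```

```text
(264, 104) rel tcp 74.6 23.4 rel C0 70.7 23.6
(372, 104) rel tcp 74.7 -21.0 rel C0 70.8 -20.8
(317, 86) rel tcp 89.4 2.1 rel C0 85.6 2.3
(222, 60) rel tcp 106.2 71.3 rel C0 102.3 71.6
(411, 60) rel tcp 106.4 -66.4 rel C0 102.6 -66.2
```

Call:
drive_tool(targets=[[-1,0.006,0.0025,-0.02,0,0,0],[-1,0,0,-0.025,0,0,0],[-1,0,0,-0.025,0,0,0],[-1,0,0,-0.02,0,0,0],[-1,0,0,-0.012,0,0,0],[-1,0,0,0,0,0,0],[-1,0,0,0,0,0,0]])

```text
time_s: 8.08
tool_pos: [559.5, -78.7, 33.4]
ee_rot: [0.994, 0.108, -0.001, -0.0]
contact_force: [0.5, -0.6, -2.0]
width: 0.548
grip_force: 30.0
```

Call:
drive_tool(targets=[[-1,0,-0.001,-0.008,0,0,0],[-1,0,0,-0.006,0,0,0],[-1,0,0,-0.004,0,0,0],[-1,0,0,-0.003,0,0,0],[-1,0,0,0,0,0,0]])

```text
time_s: 8.5
tool_pos: [560.1, -80.8, 13.8]
ee_rot: [0.994, 0.107, 0.0, 0.0]
contact_force: [-2.6, -0.7, 7.1]
width: 0.548
grip_force: 30.0
```

```bash
python3 - <<'E'
from h import *
im=save('wrist','w3.png')
cv2.imwrite('pics/w3c.png',cv2.resize(im[20:320,180:460,::-1],None,fx=2,fy=2))
E
```

```text
(no output)
```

View pics/w3c.png

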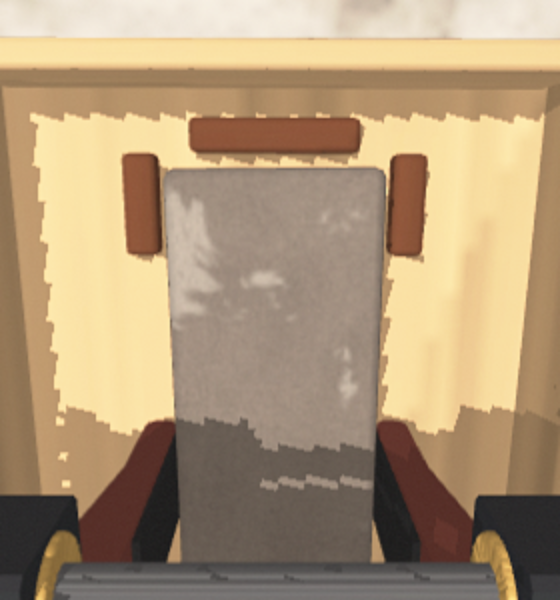

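```bash
python3 - <<'E'
from h import *
c=viewer.calibration('wrist');T=monitor.get_state()['tool_pos'];print(T)
f=lambda u,v:(180+u/2,20+v/2)
for n,p,z in[('stone',(166,170),29),('stone',(384,170),29),('stone32',(275,170),34),('blk in',(275,152),13),('blk out',(275,118),13),('sideL',(160,200),13),('sideR',(390,200),13),('rim',(275,38),34)]:
    P=onz(c,*f(*p),z);print(n,'rel tcp',((P-T)@CX).round(1),((P-T)@CY).round(1))
E
```

```text
[560.05797759 -80.78855244  13.77343205]
stone rel tcp 74.2 24.3
stone rel tcp 74.2 -21.7
stone32 rel tcp 74.2 1.3
blk in rel tcp 78.3 1.3
blk out rel tcp 85.8 1.3
sideL rel tcp 67.4 28.5
sideR rel tcp 67.5 -25.9
rim rel tcp 98.9 1.3
```

Gaps are 4.1 mm at the end and 4.2 mm at each side, so the stone is centred on the floor. I'll let go.

Call:
drive_tool(targets=[[-0.1,0,0,0.001,0,0,0],[0.45,0,0,0,0,0,0],[0.45,0,0,0,0,0,0],[0.45,0,0,0,0,0,0],[0.45,0,0,0,0,0,0],[0.45,0,0,0.01,0,0,0],[0.45,0,0,0.03,0,0,0],[0.45,0,0,0.035,0,0,0],[0.45,0,0,0.035,0,0,0],[0.45,0,0,0.035,0,0,0],[0.45,0,0,0.035,0,0,0],[0.45,0,0,0.035,0,0,0]])

```text
time_s: 9.55
tool_pos: [559.4, -80.6, 231.3]
ee_rot: [0.994, 0.107, 0.0, 0.0]
contact_force: [0.6, -0.6, -1.0]
width: 0.727
grip_force: 0.0
```

```bash
python3 - <<'E'
from h import *
im=save('wrist','w4.png');c=viewer.calibration('wrist')
ct=save('top','t4.png')
a=cv2.resize(im[:,:,::-1],(480,300));b=cv2.resize(ct[130:270,300:450,::-1],(320,300))
cv2.imwrite('pics/c4.png',np.hstack([a,b]));s=monitor.get_state();print(s['tool_pos'],s['width'])
for a in(1.75,1.85,1.95): print(a,[np.round((np.array(proj(viewer.calibration('top'),lidp(a,x,154)))-[300,130])*[320/150,300/140]+[480,0]) for x in(108,-108)])
E
```

```text
[563.4135579  -80.72966073 235.78249097] 0.7240566726077504
1.75 [array([712.,   0.]), array([770., 211.])]
1.85 [array([725.,  -2.]), array([784., 208.])]
1.95 [array([738.,  -3.]), array([796., 205.])]
```

View pics/c4.png

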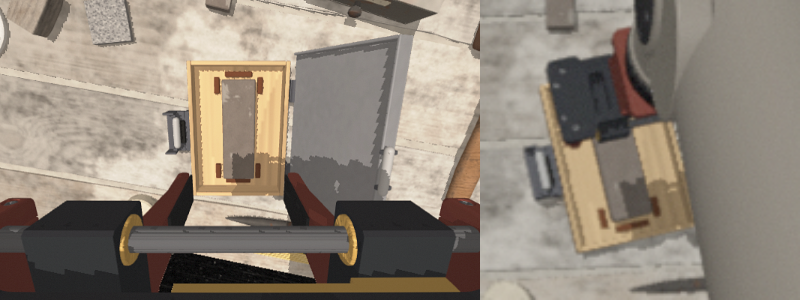

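The stone sits squarely between the blocks and the lid stands back at its stop. Next I'll go behind the lid.

Call:
drive_tool(targets=[[-1,0.0063,-0.0315,0.01,0,0,0],[-1,0.0063,-0.0315,0,0,0,0],[-1,0.0063,-0.0315,0,0,0,0],[-1,0.0063,-0.0315,0,0,0,0],[-1,0.0063,-0.0315,0,0,0,0],[-1,0.0063,-0.0315,0,0,0,0],[-1,0,0,-0.03,0,0,0],[-1,0,0,-0.03,0,0,0],[-1,0,0,-0.03,0,0,0],[-1,0,0,0,0,0,0],[-1,0,0,0,0,0,0]])

```text
time_s: 10.57
tool_pos: [596.4, -269.1, 147.5]
ee_rot: [0.994, 0.107, -0.002, -0.001]
contact_force: [0.2, 0.1, 0.4]
width: 0.003
grip_force: 0.0
```

Call:
drive_tool(targets=[[-1,-0.004,0.017,0,0,0,0],[-1,-0.003,0.012,0,0,0,0],[-1,-0.001,0.005,0,0,0,0],[-1,-0.001,0.005,0,0,0,0],[-1,-0.001,0.005,0,0,0,0],[-1,-0.001,0.005,0,0,0,0],[-1,-0.001,0.005,0,0,0,0],[-1,-0.001,0.005,0,0,0,0],[-1,-0.001,0.005,0,0,0,0],[-1,-0.001,0.005,0,0,0,0],[-1,-0.001,0.005,0,0,0,0],[-1,-0.001,0.005,0,0,0,0]])

```text
time_s: 11.57
tool_pos: [580.4, -190.0, 148.5]
ee_rot: [0.994, 0.107, -0.0, -0.0]
contact_force: [1.0, -1.6, 0.7]
width: 0.003
grip_force: 0.6
```

Call:
drive_tool(targets=[[-1,-0.001,0.005,0,0,0,0],[-1,-0.001,0.005,0,0,0,0],[-1,-0.001,0.005,0,0,0,0],[-1,-0.001,0.005,0,0,0,0],[-1,-0.001,0.005,0,0,0,0],[-1,-0.001,0.005,0,0,0,0]])

```text
time_s: 12.07
tool_pos: [574.3, -160.0, 148.5]
ee_rot: [0.994, 0.107, -0.0, -0.0]
contact_force: [0.3, -0.2, -0.3]
width: 0.003
grip_force: 0.3
```

Call:
drive_tool(targets=[[-1,-0.0007,0.003,0,0,0,0],[-1,-0.0007,0.003,0,0,0,0],[-1,-0.0007,0.003,0,0,0,0],[-1,-0.0007,0.003,0,0,0,0],[-1,-0.0007,0.003,0,0,0,0],[-1,-0.0007,0.003,0,0,0,0],[-1,0,0,0,0,0,0],[-1,0,0,0,0,0,0],[-1,0,0,0,0,0,0],[-1,0,0,0,0,0,0]])

```text
time_s: 12.9
tool_pos: [570.5, -142.8, 148.7]
ee_rot: [0.994, 0.107, 0.0, 0.0]
contact_force: [-1.0, 0.1, -0.1]
width: 0.003
grip_force: 0.0
```

```bash
python3 - <<'E'
from h import *
b=cv2.imread('pics/s1.png').astype(int);im=save('side','s5.png')[:,:,::-1].astype(int)
# mean brightness of the box-interior area vs lid
for r in [(270,375,205,215),(265,370,240,260),(265,370,225,240)]:
    print(im[r[2]:r[3],r[0]:r[1]].reshape(-1,3).mean(0).round(),b[r[2]:r[3],r[0]:r[1]].reshape(-1,3).mean(0).round())
c=viewer.calibration('side')
for a in(1.5,1.4,1.3,1.2,.06):print(a,[np.round(proj(c,lidp(a,x,154))) for x in(108,-108)])
E
```

```text
[102.  99. 103.] [131. 137. 148.]
[125. 123. 123.] [116. 114. 114.]
[126. 124. 123.] [141. 154. 162.]
1.5 [array([373., 199.]), array([257., 211.])]
1.4 [array([371., 195.]), array([256., 206.])]
1.3 [array([368., 190.]), array([256., 202.])]
1.2 [array([366., 187.]), array([256., 198.])]
0.06 [array([349., 201.]), array([258., 210.])]
```

View pics/s5.png

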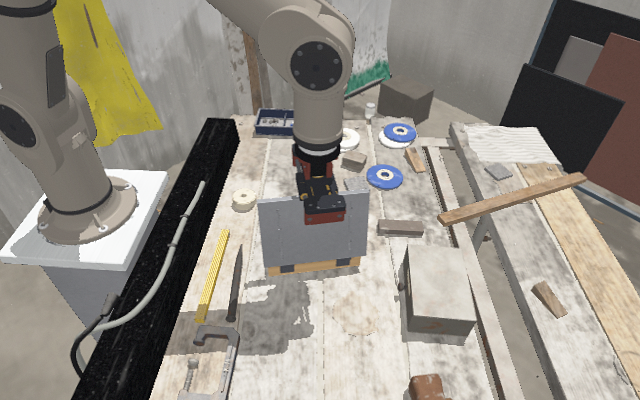

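The lid stands at about 1.35 rad, with its top corners at (368,190) and (258,202). I'll keep pushing gently.

Call:
drive_tool(targets=[[-1,-0.0006,0.003,0,0,0,0],[-1,-0.0006,0.003,0,0,0,0],[-1,-0.0006,0.003,0,0,0,0],[-1,0,0,0,0,0,0],[-1,0,0,0,0,0,0],[-1,0,0,0,0,0,0],[-1,0,0,0,0,0,0],[-1,0,0,0,0,0,0]])

```text
time_s: 13.62
tool_pos: [568.6, -133.8, 148.6]
ee_rot: [0.994, 0.107, -0.0, 0.0]
contact_force: [-0.1, 0.1, -0.2]
width: 0.005
grip_force: 0.0
```

```bash
cat > chk.py <<'E'
from h import *
import sys
b=cv2.imread('pics/s5.png').astype(int);im=save('side',sys.argv[1])[:,:,::-1].astype(int)
d=np.abs(im-b).sum(2)>60
print('changed in lid lower area',d[235:270,262:365].mean().round(3),'upper',d[190:230,258:372].mean().round(3),im[255,265:365:20].tolist(),im[240,265:365:20].tolist())
s=monitor.get_state();print(s['time_s'],s['tool_pos'],s['contact_force'])
E
python3 chk.py s6.png
```

```text
changed in lid lower area 0.005 upper 0.279 [[134, 130, 130], [125, 123, 123], [123, 120, 120], [136, 131, 131], [138, 135, 134]] [[134, 131, 129], [124, 121, 120], [131, 127, 127], [133, 130, 129], [133, 130, 129]]
13.6667 [ 568.63511415 -133.77445534  148.67495007] [-0.75224783 -0.30833743 -0.4930367 ]
```

Call:
drive_tool(targets=[[-1,-0.0006,0.003,0,0,0,0],[-1,-0.0006,0.003,0,0,0,0],[-1,0,0,0,0,0,0],[-1,0,0,0,0,0,0],[-1,0,0,0,0,0,0],[-1,0,0,0,0,0,0],[-1,0,0,0,0,0,0],[-1,0,0,0,0,0,0],[-1,0,0,0,0,0,0]])

```text
time_s: 14.42
tool_pos: [567.4, -127.7, 148.7]
ee_rot: [0.994, 0.107, 0.0, 0.0]
contact_force: [-0.2, 0.0, 0.3]
width: 0.007
grip_force: 0.0
```

```bash
python3 chk.py s7.png
```

```text
changed in lid lower area 0.551 upper 0.715 [[176, 173, 171], [123, 118, 118], [123, 120, 120], [172, 168, 168], [180, 179, 177]] [[176, 174, 172], [123, 123, 121], [120, 115, 116], [172, 171, 169], [184, 179, 180]]
14.4667 [ 567.43671366 -127.70772254  148.66706008] [-0.23977052  0.03288328 -0.14670703]
```

The image shows the lid has fallen. I'll move above the press point.

Call:
drive_tool(targets=[[-1,0,-0.005,0.02,0,0,0],[-1,-0.0045,0.023,0,0,0,0],[-1,-0.0045,0.023,0,0,0,0],[-1,-0.0045,0.023,0,0,0,0],[-1,-0.0045,0.023,0,0,0,0],[-1,-0.0045,0.023,0,0,0,0],[-1,0,0,-0.03,0,0,0],[-1,0,0,-0.03,0,0,0],[-1,0,0,-0.025,0,0,0],[-1,0,0,-0.013,0,0,0],[-1,0,0,0,0,0,0],[-1,0,0,0,0,0,0]])

```text
time_s: 15.47
tool_pos: [544.6, -17.6, 70.4]
ee_rot: [0.994, 0.107, -0.001, -0.0]
contact_force: [-0.2, -1.1, 0.2]
width: 0.005
grip_force: 0.0
```

Call:
drive_tool(targets=[[-1,0,0,-0.002,0,0,0],[-1,0,0,-0.002,0,0,0],[-1,0,0,-0.002,0,0,0],[-1,0,0,-0.001,0,0,0],[-1,0,0,-0.001,0,0,0],[-1,0,0,0,0,0,0]])

```text
time_s: 15.97
tool_pos: [545.0, -17.6, 62.7]
ee_rot: [0.994, 0.107, 0.0, 0.0]
contact_force: [0.6, 0.1, -1.0]
width: 0.009
grip_force: 0.0
```

Call:
drive_tool(targets=[[-1,0,0,-0.001,0,0,0],[-1,0,0,-0.001,0,0,0],[-1,0,0,-0.001,0,0,0],[-1,0,0,0,0,0,0]])

```text
time_s: 16.3
tool_pos: [544.8, -17.6, 59.4]
ee_rot: [0.994, 0.107, -0.0, -0.0]
contact_force: [-0.6, 0.2, 0.6]
width: 0.002
grip_force: 0.0
```

Call:
drive_tool(targets=[[-1,0,0,-0.001,0,0,0],[-1,0,0,-0.001,0,0,0],[-1,0,0,0,0,0,0]])

```text
time_s: 16.55
tool_pos: [544.8, -17.7, 57.4]
ee_rot: [0.994, 0.107, -0.0, -0.0]
contact_force: [-0.2, -0.9, 1.2]
width: 0.005
grip_force: 0.0
```

Call:
drive_tool(targets=[[-1,0,0,-0.001,0,0,0],[-1,0,0,0,0,0,0]])

```text
time_s: 16.72
tool_pos: [545.0, -17.6, 56.6]
ee_rot: [0.994, 0.107, 0.0, -0.0]
contact_force: [0.3, 0.0, -0.0]
width: 0.002
grip_force: 0.0
```

Call:
drive_tool(targets=[[-1,0,0,-0.001,0,0,0],[-1,0,0,0,0,0,0]])

```text
time_s: 16.88
tool_pos: [545.1, -17.6, 56.1]
ee_rot: [0.994, 0.107, 0.0, 0.0]
contact_force: [-0.9, 0.7, 5.0]
width: 0.003
grip_force: 2.6
```

Call:
drive_tool(targets=[[-1,0,0,-0.0004,0,0,0],[-1,0,0,0,0,0,0]])

```text
time_s: 17.05
tool_pos: [545.1, -17.6, 56.0]
ee_rot: [0.994, 0.107, 0.0, 0.0]
contact_force: [-3.0, -1.6, 7.4]
width: 0.007
grip_force: 3.7
```

Call:
drive_tool(targets=[[-1,0,0,-0.0004,0,0,0],[-1,0,0,0,0,0,0]])

```text
time_s: 17.22
tool_pos: [545.1, -17.6, 55.6]
ee_rot: [0.994, 0.107, 0.0, 0.0]
contact_force: [-2.2, 0.7, 8.6]
width: 0.006
grip_force: 4.3
```

Call:
drive_tool(targets=[[-1,0,0,-0.0004,0,0,0],[-1,0,0,0,0,0,0]])

```text
time_s: 17.38
tool_pos: [545.1, -17.6, 55.3]
ee_rot: [0.994, 0.107, 0.0, 0.0]
contact_force: [-2.6, 0.1, 8.4]
width: 0.006
grip_force: 4.2
```

Call:
drive_tool(targets=[[-1,0,0,-0.0004,0,0,0],[-1,0,0,0,0,0,0]])

```text
time_s: 17.55
tool_pos: [545.1, -17.5, 54.7]
ee_rot: [0.994, 0.107, 0.0, 0.0]
contact_force: [-2.7, -0.2, 6.3]
width: 0.006
grip_force: 3.7
```

Call:
drive_tool(targets=[[-1,0,0,-0.0004,0,0,0],[-1,0,0,-0.0004,0,0,0],[-1,0,0,-0.0004,0,0,0],[-1,0,0,0,0,0,0]])

```text
time_s: 17.88
tool_pos: [545.0, -17.4, 53.3]
ee_rot: [0.994, 0.107, 0.0, -0.0]
contact_force: [-1.2, 0.9, 5.3]
width: 0.005
grip_force: 2.3
```

Call:
drive_tool(targets=[[-1,0,0,-0.0004,0,0,0],[-1,0,0,-0.0004,0,0,0],[-1,0,0,-0.0004,0,0,0],[-1,0,0,0,0,0,0]])

```text
time_s: 18.22
tool_pos: [545.0, -17.4, 51.5]
ee_rot: [0.994, 0.107, 0.0, -0.0]
contact_force: [-0.4, 0.4, 1.3]
width: 0.006
grip_force: 0.8
```

Call:
drive_tool(targets=[[-1,0,0,-0.0004,0,0,0],[-1,0,0,-0.0004,0,0,0],[-1,0,0,-0.0004,0,0,0],[-1,0,0,0,0,0,0]])

```text
time_s: 18.55
tool_pos: [544.7, -18.0, 50.2]
ee_rot: [0.994, 0.107, -0.0, 0.0]
contact_force: [1.2, -0.1, 0.8]
width: 0.006
grip_force: 0.0
```

Call:
drive_tool(targets=[[-1,0,0,-0.0004,0,0,0],[-1,0,0,-0.0004,0,0,0],[-1,0,0,-0.0004,0,0,0],[-1,0,0,0,0,0,0]])

```text
time_s: 18.88
tool_pos: [544.8, -17.7, 49.1]
ee_rot: [0.994, 0.107, -0.0, 0.0]
contact_force: [0.1, 0.1, -0.3]
width: 0.001
grip_force: 0.0
```

Call:
drive_tool(targets=[[-1,0,0,-0.0005,0,0,0],[-1,0,0,-0.0005,0,0,0],[-1,0,0,0,0,0,0]])

```text
time_s: 19.13
tool_pos: [544.9, -17.6, 48.2]
ee_rot: [0.994, 0.107, -0.0, -0.0]
contact_force: [-0.0, 0.4, -0.1]
width: 0.004
grip_force: 0.0
```

Call:
drive_tool(targets=[[-1,0,0,-0.0005,0,0,0],[-1,0,0,0,0,0,0]])

```text
time_s: 19.3
tool_pos: [544.9, -17.6, 47.7]
ee_rot: [0.994, 0.107, -0.0, 0.0]
contact_force: [0.7, -0.2, -0.5]
width: 0.001
grip_force: 0.0
```

Call:
drive_tool(targets=[[-1,0,0,-0.0005,0,0,0],[-1,0,0,0,0,0,0]])

```text
time_s: 19.47
tool_pos: [545.0, -17.6, 47.4]
ee_rot: [0.994, 0.107, 0.0, 0.0]
contact_force: [0.3, -1.2, 2.3]
width: 0.001
grip_force: 0.8
```

Call:
drive_tool(targets=[[-1,0,0,-0.0004,0,0,0],[-1,0,0,0,0,0,0]])

```text
time_s: 19.63
tool_pos: [545.0, -17.6, 47.3]
ee_rot: [0.994, 0.107, 0.0, 0.0]
contact_force: [-2.1, -0.4, 5.7]
width: 0.004
grip_force: 2.6
```

Call:
drive_tool(targets=[[-1,0,0,-0.0004,0,0,0],[-1,0,0,0,0,0,0]])

```text
time_s: 19.8
tool_pos: [545.0, -17.6, 47.2]
ee_rot: [0.994, 0.107, 0.0, 0.0]
contact_force: [-1.6, 0.1, 8.9]
width: 0.008
grip_force: 4.3
```

Call:
drive_tool(targets=[[-1,0,0,0.002,0,0,0],[-1,0,0,0.01,0,0,0],[-1,0,0,0.03,0,0,0],[-1,0,0,0.04,0,0,0],[-1,0,0,0.04,0,0,0],[-1,0,0,0.04,0,0,0],[-1,0,0,0,0,0,0],[-1,0,0,0,0,0,0]])

```text
time_s: 20.47
tool_pos: [546.6, -17.6, 211.5]
ee_rot: [0.994, 0.107, 0.003, 0.0]
contact_force: [-0.1, 0.2, -1.2]
width: 0.003
grip_force: 0.0
```

```bash
python3 - <<'E'
from h import *
im=save('side','s9.png');w=save('wrist','w9.png')
a=cv2.resize(im[150:300,220:420,::-1],(400,300));b=cv2.resize(w[:,:,::-1],(400,300));cv2.imwrite('pics/f.png',np.hstack([a,b]))
E
```

```text
(no output)
```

View pics/f.png

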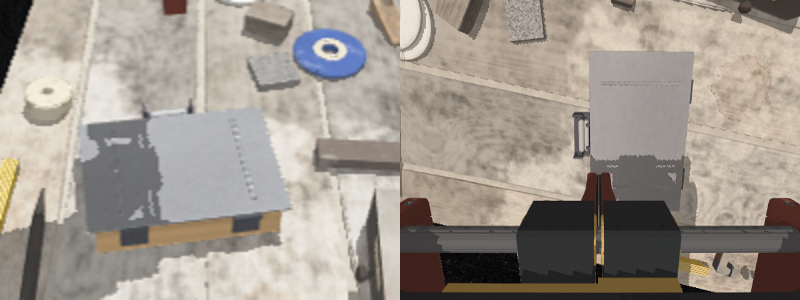

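The lid lies flat and shut, from (85,120) to (290,208) in the left pane. The arm is clear and the other things are where they were.

```bash
python3 -c "
from station import bot;print(bot.hand_in())"
```

```text
the job is handed in; nothing more can be done
None
```

The job is handed in: the stone is flat in the cradle, and the lid swung down by itself and was pressed past the catch onto its buffer (highest reading 8.9 N); the bystanders were left alone, and no verdict was returned.

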